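# Pressurise the bench filter with its hand pump

## Robot

A 6-joint arm with a two-finger parallel gripper is mounted at the origin on a cart in front of the work surface, level with it; the furniture and walls round the work are solid. World frame = base frame: x ahead of the robot, y to its left, z up, the work surface at z = 0. Lengths are in m, angles in rad, forces in N, time in s.
With the tool pointing down it reaches from about 0.35 to 0.85 m from the base axis. Payload 8.1 kg.
Tool frame: the origin (TCP) lies between the finger pads; the fingertips stand 14 mm ahead of it and the grasp point (between the pads) lies 5 mm behind it (robot.tcp_to_tips is the z of the fingertips in the tool frame, in m); z points along the fingers, y is the line along which they close (so a half turn about z gives the same grasp; the last joint's range is limited). The gripper opens to 93 mm and grips with 3 to 60 N. Pads are 15 mm wide; open, the fingers measure 128 mm over their backs; the gripper's body (75 mm by 188 mm) begins 65 mm behind the grasp point.
Start: joints at [-1.312, 0.13, 1.488, -0, 1.523, -0.085], TCP at [0.202, -0.565, 0.233] pointing down, gripper open.
Joint ranges: [-2.96, 2.96], [-0.89, 2.26], [0.02, 2.5], [-1.34, 4.48], [0, 2.73], [-2.66, 2.66]. Speed limits (rad/s): [2.39, 2.39, 2.79, 3.14, 3.14, 3.14].

## Interface

Orientations are given as a rotation vector (axis times angle).
In Python, from plant import sensors, read_camera, robot gives the robot as it stands.
- The arm moves only by the tool jog_arm, called after "Emit:" as name(argument=value, ...), one argument or row to a line, values as JSON. Schema: {"type":"object","properties":{"offsets":{"type":"array","items":{"type":"array","prefixItems":[{"type":"number"},{"type":"array","items":{"type":"number"},"minItems":3,"maxItems":3},{"type":"number"}],"minItems":3,"maxItems":3},"minItems":1,"maxItems":20},"squeeze":{"type":"number"},"only":{"type":"string"},"quiet":{"type":"boolean"},"lines":{"type":"string"}},"required":["offsets"],"additionalProperties":false}. offsets is a list of rows, 1 to 20 of them, each written [opening, [dx, dy, dz], turn]: the finger opening in m, then dx, dy, dz in fractions of the full range, 1 being 0.4 m, then a turn about the tool's z in fractions of the full range, 1 being 4 rad; each row shifts and turns the commanded pose from where the row before left it, along the tool's axes as they then stand; what a row does not reach is not made up. A row lasts 1/10 s, in which the tool goes at most 0.05 m and 0.15 rad, less where a joint would pass 70% of its speed; a pose out of reach is approached as far as the arm can. The fingers move at their own pace and stop on an object; squeeze is the grip in N (left out, the last holds). Time passes only in rows, so rows that do not move let the fingers close. The tool returns the time, the measured TCP pose, the force, the opening and the grip force at its end. only (a regular expression) keeps the lines of the reply that match it, lines (a string "A,B") keeps lines A to B, and quiet returns only ok. Shift and turn numbers lie between -1 and 1, and a call with a number outside is refused. Input that does not fit is refused with a message, and nothing moves.
- sensors.read_state(): the state, without advancing time (a new reading comes with each control period).
- read_camera(name): name is "scene" or "top"; returns a dict with "image" (400x640x3 uint8, red, green, blue), "depth" (400x640 float32, m along the optical axis (not along the pixel's ray), 0 where there is no reading), "fx", "fy", "cx", "cy" (pixels), "R" (3x3) and "t" (3): a world point X has camera coordinates R X + t. Camera axes: x right, y down, z forward; pixel columns grow to the right and rows downward; lengths in m; the calibration is good to about 2 mm. A picture is of the moment at which its call begins.
- robot.close_job(): hands the job in; it is judged then, once.
The state is a dict: "t": time; "q": joint angles; "dq": joint speeds; "joint_torque": joint torques, N m; "tool_pos": TCP position; "orientation": TCP orientation; "force": force on the tool from outside, world axes, zero at the start; "wrist_torque": the same for the moment, N m; "opening": finger opening in m; "gripper_force": force on a finger pad.
Only numpy, scipy, OpenCV 4.12 (cv2) and the standard library are available. Lean on these libraries where they do the work, as an engineer would, in place of code of your own. Each camera call takes 0.05 s, during which the arm holds its last target. There are 200 camera calls.

## Task

Get the steel pressure filter ready to push stain through its disc filter: with a fingertip, swing the vent lever on its lid fully shut (crosswise to the little nozzle under it), then press the pump knob down again and again, letting it spring back up each time, until the indicator pin on the lid stands fully out and no longer rises. Leave the vent shut and the pump knob up. Only push and press: lift or carry nothing, keep the filter standing where it is, and leave the bottles, the cup and the beaker round it undisturbed.

Things in the scene. Friction and masses are not known exactly. Their poses are not given: they have to be found in the camera images.
- filter: Pressure filter: free-standing steel canister, about 3 kg, 126 mm across; bolted lid 136 mm across, its top 106 mm above the worktop (screws to 112). Pump in the lid's centre; vent pivot at azimuth +125 degrees and indicator pin at -130 degrees (counter-clockwise from its x), both 42 mm out; outlet tube along its +x to 108 mm, up to 147 mm high. Origin: centre of the underside, z up.
- knob_top (a point): Centre of the top of the pump's black mushroom knob (44 mm across, flat top 38 mm across), on the filter's axis, 187 mm above the worktop when up. It moves with the knob.
- plunger (a joint): Travel of the pump knob in m: 0 = up, 0.016 = fully down. A spring of 4.4 N (up) to 7.9 N (down) brings it back up when released; pumping adds about 1 N. Shorter strokes raise the pin less, in proportion.
- vent_pivot (a point): Vertical axis of the vent lever, at half the lever's height, 138 mm above the worktop.
- vent_tip (a point): Outer end of the vent lever, 58 mm from the pivot, at half its height. The lever is a steel bar 9 mm wide, 8 mm thick (134 to 142 mm above the worktop), with a paddle 13 mm wide and 10 mm thick over its last 20 mm. The space beside it is free from 115 mm above the worktop, also on the side away from the pump when shut.
- vent (a joint): Angle of the vent lever in rad: 0 = fully shut, at its stop (along the lid's tangent, crosswise to the brass nozzle below it); 1.57 = fully open (straight out over the nozzle, away from the pump). It shuts clockwise seen from above and stays where it is left; 1 to 2 N at its end moves it. With the vent open, even a little, pumping raises no pressure.
- pin_top (a point): Centre of the top of the brass indicator pin, 10 mm thick, which rises straight up out of its collar (19 mm across, top 124 mm above the worktop), 42 mm from the filter's axis. Flush with the collar or up to 2.5 mm out at the start.
- pin (a joint): How far the indicator pin stands out, in m: up to 0.0025 at the start, 0.015 fully out, where it stops (a little of its dark neck then shows above the collar). With the vent shut, each full stroke of the knob raises it by about 3 mm, and it stays where it is between strokes. Further strokes after that do no harm: a relief valve opens.
- stain_bottle: Loose brown stain bottle with black cap, 60 mm across, 125 mm high, near the filter. Origin: centre of the underside.
- sample_cup: Loose sample cup with a screw lid, 64 mm across, 66 mm high, beside the filter. Origin: centre of the underside.
- oil_bottle: Loose small brown bottle, 29 mm across, 62 mm high, beside the filter, oppopoint the cup. Origin: centre of the underside.
- beaker: Loose glass beaker, 60 mm across, 61 mm high, under the disc filter. Origin: centre of the underside.

How it is judged:
On the way, in this order (a step that is already met when the one before it is completed fails the run):
1. the vent lever is swung fully shut (value of joint vent below 0.1 rad), for 0.2 s.
2. the indicator pin is pumped fully out (value of joint pin above 0.013 m), for 0.2 s.
At the end, for the whole second after the job is handed in: The vent lever is within 0.1 rad of shut, the indicator pin stands out by more than 13 of its 15 mm, the pump knob is back up (within 2 mm), and the filter and the loose things stand upright (value of joint vent below 0.1 rad and value of joint pin above 0.013 m and value of joint plunger below 0.002 m and linear speed of filter below 0.01 m/s and angle between filter's own z axis and vertical below 0.05 rad and height (world z) of filter below 0.005 m and angle between each of stain_bottle, sample_cup, oil_bottle, beaker's own z axis and vertical below 0.1 rad); the robot touches nothing.
It fails at once if the filter is lifted (12 mm) or tipped (0.12 rad) (height (world z) of filter above 0.012 m or angle between filter's own z axis and vertical above 0.12 rad).
It fails at once if the filter is shifted by more than 30 mm (distance of filter from where it was at the start of the episode above 0.03 m).
It fails at once if a bottle, the cup or the beaker is lifted, or shifted by more than 20 mm (distance of any of stain_bottle, sample_cup, oil_bottle, beaker from where it was at the start of the episode above 0.02 m).
It also fails if it takes over 45 s, if anything falls off the work surface, if the arm or the gripper's body presses on something with over 40 N, if the wrist force passes 120 N, or if a joint passes its speed limit or range.

## Working session

There is one attempt and no reset: what is moved stays moved. The work goes in short steps, Python scripts to look and compute and a tool call to move; the robot and the scene stay as the last step left them, time stands still between calls to the robot, and variables do not carry over. Pictures are saved under pics/ and viewed, at most 11 in all, crops included, and the job is handed in when it is done.

```bash
mkdir -p pics; cat > h.py <<'E'
import numpy as np, cv2
from plant import sensors, read_camera, robot
def snap(n,f):
    c=read_camera(n); cv2.imwrite('pics/'+f+'.png',c['image'][:,:,::-1]); np.savez('pics/'+f,**c); return c
def world(c):
    v,u=np.mgrid[:400,:640]; d=c['depth']
    P=np.stack([(u-c['cx'])/c['fx']*d,(v-c['cy'])/c['fy']*d,d],-1)
    return (P-c['t'])@c['R']
E
python3 - <<'E'
from h import *
for n in('scene','top'):
    c=snap(n,n+'1'); print(n,-c['R'].T@c['t'],c['R'].round(2).tolist(),c['fx'])
s=sensors.read_state();print(s['tool_pos'],s['orientation'],s['opening'])
E
```

```text
scene [ 0.80567447 -0.23206816  0.85391415] [[0.87, 0.5, 0.0], [0.41, -0.72, -0.56], [-0.28, 0.49, -0.83]] 385.95678546446885
top [0.38417275 0.16650719 1.1908888 ] [[0.02, -1.0, -0.02], [-0.99, -0.02, -0.15], [0.15, 0.02, -0.99]] 402.2765348007866
[ 0.20214072 -0.56441152  0.23169256] [-3.09365936e+00 -5.37111431e-01  2.30189941e-04] 0.0932279375114857
```

View pics/scene1.png

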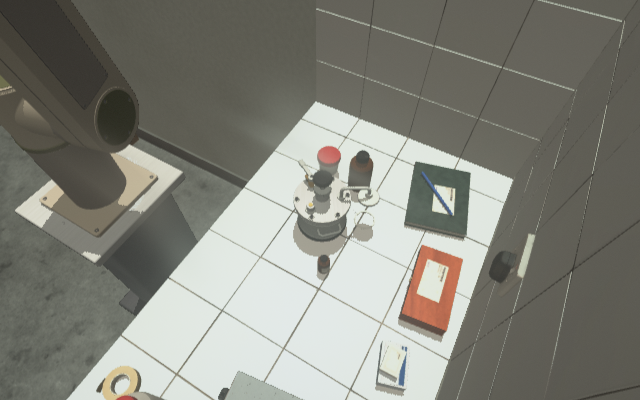

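View pics/top1.png

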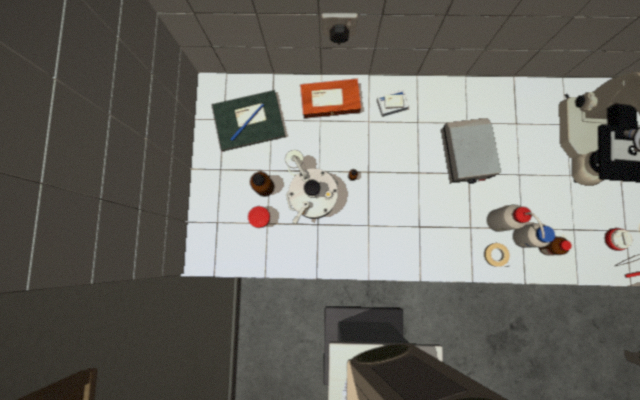

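The filter is at about (313,188) in the top view, with its outlet to the upper left at (295,160), the lever near (302,212) and the pin near (330,195). The cup, stain bottle and oil bottle surround it. I'll enlarge both views and measure.

```bash
python3 - <<'E'
from h import *
a=np.load('pics/top1.npz');b=np.load('pics/scene1.npz')
A=cv2.resize(a['image'][140:240,240:370],None,fx=6,fy=6,interpolation=3)[:600]
B=cv2.resize(b['image'][130:260,275:405],None,fx=4.6,fy=4.6,interpolation=3)
cv2.imwrite('pics/ta.png',A[:,:,::-1]);cv2.imwrite('pics/sb.png',B[:,:,::-1])
for n,c in(('top',a),('scene',b)):
    W=world(c)
    m=(W[...,2]>.178)&(W[...,2]<.2)&(np.abs(W[...,0]-.55)<.25)&(np.abs(W[...,1]-.2)<.3)
    v,u=np.nonzero(m);print(n,'knob',len(u),u.mean(),v.mean(),np.median(W[m],0),W[m].min(0),W[m].max(0))
    k=np.median(W[m],0)[:2]; r=np.hypot(W[...,0]-k[0],W[...,1]-k[1])
    m=(W[...,2]>.13)&(W[...,2]<.165)&(r>.035)&(r<.13)
    for p,q in zip(np.argwhere(m)[::3],W[m][::3]): print(p[::-1],q.round(3),end=';')
    print()
E
```

```text
top knob 227 311.1894273127753 187.16740088105726 [0.56394876 0.21316397 0.18544429] [0.54354861 0.19307621 0.17837416] [0.58587429 0.23425736 0.19237914]
[292 155] [0.659 0.269 0.139];[293 156] [0.655 0.266 0.142];[293 157] [0.652 0.266 0.145];[293 158] [0.648 0.265 0.148];[293 159] [0.647 0.266 0.143];[296 159] [0.647 0.258 0.144];[296 160] [0.643 0.257 0.147];[297 161] [0.641 0.255 0.144];[297 162] [0.637 0.254 0.149];[297 163] [0.634 0.254 0.15 ];[297 164] [0.633 0.254 0.146];[297 165] [0.63  0.254 0.147];[297 166] [0.628 0.254 0.144];[300 166] [0.627 0.246 0.147];[300 167] [0.625 0.246 0.144];[300 168] [0.622 0.246 0.146];[300 169] [0.618 0.246 0.151];[301 170] [0.616 0.243 0.149];[301 171] [0.614 0.243 0.144];[301 172] [0.611 0.243 0.146];[301 173] [0.609 0.243 0.142];[304 173] [0.609 0.235 0.145];[304 174] [0.607 0.235 0.141];[304 175] [0.604 0.235 0.143];[304 176] [0.602 0.235 0.139];[305 177] [0.6   0.233 0.133];[304 202] [0.532 0.233 0.141];[302 203] [0.528 0.238 0.143];[305 203] [0.528 0.23  0.146];[308 203] [0.529 0.222 0.141];[304 204] [0.526 0.233 0.145];[307 204] [0.52
[... 2682 characters left out ...]
4  0.146];[353 188] [0.626 0.242 0.148];[356 188] [0.632 0.245 0.148];[359 188] [0.637 0.249 0.148];[362 188] [0.642 0.255 0.143];[365 188] [0.648 0.258 0.145];[368 188] [0.654 0.262 0.143];[342 189] [0.603 0.233 0.14 ];[345 189] [0.609 0.235 0.141];[348 189] [0.616 0.237 0.143];[351 189] [0.622 0.24  0.144];[354 189] [0.628 0.244 0.142];[357 189] [0.634 0.247 0.144];[360 189] [0.64  0.25  0.144];[363 189] [0.646 0.253 0.144];[366 189] [0.651 0.257 0.144];[369 189] [0.657 0.261 0.142];[341 190] [0.603 0.228 0.141];[344 190] [0.608 0.233 0.139];[368 190] [0.656 0.259 0.14 ];[340 191] [0.6   0.229 0.134];[343 191] [0.607 0.231 0.136];[370 191] [0.66  0.263 0.134];[369 192] [0.659 0.26  0.133];
```

View pics/ta.png

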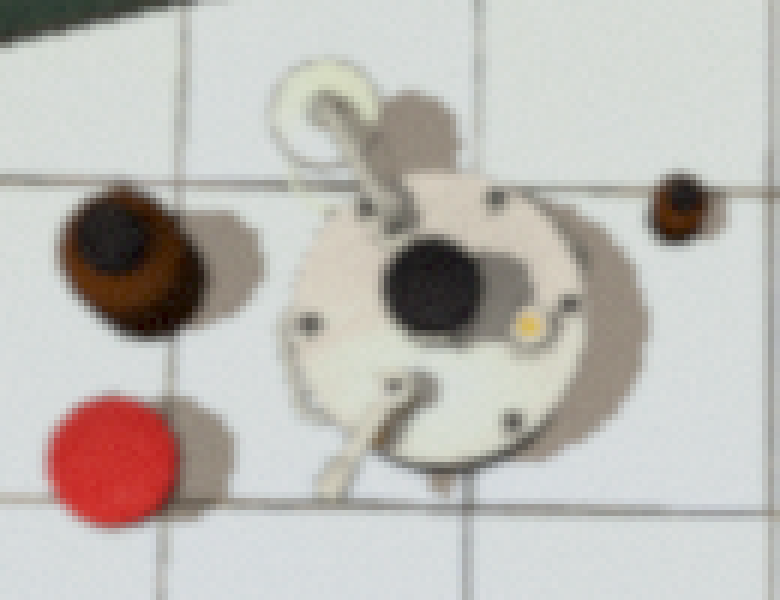

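View pics/sb.png

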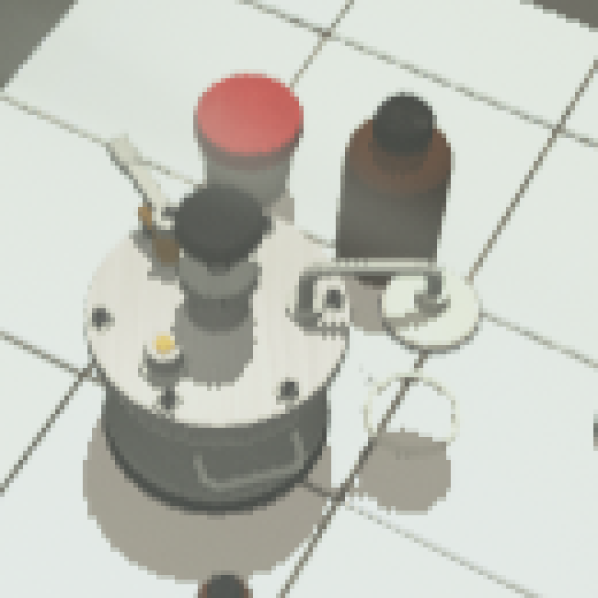

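The knob axis is at about (0.565, 0.210), and the outlet azimuth is about 30°. That puts the pivot at (0.527, 0.228), with the lever now at azimuth 148° (vent about 1.46 rad). Shut is azimuth 65°. I'll lift first, close the fingers, then travel.

The rows are not in the units I measure in: shifts go in shares of 0.4 m and turns go in shares of 4 rad. I convert before sending: -0.04 m is -0.1, -0.03 m is -0.075.

```bash
cat >> h.py <<'E'
from scipy.spatial.transform import Rotation as Ro
def to(x,y,z):
    s=sensors.read_state(); R=Ro.from_rotvec(s['orientation']).as_matrix(); p=np.array(s['tool_pos'])
    print('pos',p.round(4),'yaz',np.degrees(np.arctan2(R[1,1],R[0,1])).round(1),'F',np.round(s['force'],1),'q',np.round(s['q'],2),'t',s['t'])
    print('delta tool',(R.T@(np.array([x,y,z])-p)).round(4))
E
```

Emit:
jog_arm(
  offsets=[
    [0, [0, 0, -0.1], 0],
    [0, [0, 0, -0.1], 0],
    [0, [0, 0, -0.075], 0],
    [0, [0, 0, 0], 0],
  ],
  squeeze=20,
)

```text
t: 0.5
tool_pos: [0.2027, -0.5665, 0.3485]
orientation: [3.087, 0.536, 0.001]
force: [-0.1, -0.1, 0.6]
opening: 0.0658
gripper_force: 0.0
```

```bash
python3 -c "
from h import *
to(.472,.224,.30)"
```

```text
pos [ 0.2027 -0.5665  0.3485] yaz -70.3 F [-0.1 -0.1  0.6] q [-1.31  0.11  1.3   0.    1.72 -0.09] t 0.5
delta tool [ 0.52   -0.6538  0.0427]
```

Converted, -0.032 m is -0.08, 0.026 m is 0.065.

Emit:
jog_arm(
  offsets=[
    [0, [0.065, -0.08, 0], 0],
    [0, [0.065, -0.08, 0], 0],
    [0, [0.065, -0.08, 0], 0],
    [0, [0.065, -0.08, 0], 0],
    [0, [0.065, -0.08, 0], 0],
    [0, [0.065, -0.08, 0], 0],
    [0, [0.065, -0.08, 0], 0],
    [0, [0.065, -0.08, 0], 0],
    [0, [0.065, -0.08, 0], 0],
    [0, [0.065, -0.08, 0], 0],
    [0, [0.065, -0.08, 0], 0],
    [0, [0.065, -0.08, 0], 0],
    [0, [0.065, -0.08, 0], 0],
    [0, [0.065, -0.08, 0], 0],
    [0, [0.065, -0.08, 0], 0],
    [0, [0.065, -0.08, 0], 0],
    [0, [0.065, -0.08, 0], 0],
    [0, [0.065, -0.08, 0], 0],
    [0, [0.065, -0.08, 0], 0],
    [0, [0, 0, 0], 0],
  ],
)

```text
t: 2.5
tool_pos: [0.4623, 0.1778, 0.3402]
orientation: [-3.093, -0.544, 0.005]
force: [-0.7, 0.1, -0.4]
opening: 0.0002
gripper_force: 0.0
```

```bash
python3 -c "
from h import *
to(.472,.224,.25)"
```

```text
pos [0.4623 0.1778 0.3402] yaz -70.1 F [-0.7  0.1 -0.4] q [ 0.26 -0.17  1.59  0.    1.72  1.49] t 2.5
delta tool [ 0.0252 -0.04    0.0902]
```

Converted, -0.02 m is -0.05, 0.012 m is 0.03, -0.13 rad is -0.0325.

Emit:
jog_arm(
  offsets=[
    [0, [0.03, -0.05, 0.05], 0],
    [0, [0.03, -0.05, 0.05], 0],
    [0, [0, 0, 0.05], -0.0325],
    [0, [0, 0, 0.05], -0.0325],
    [0, [0, 0, 0.025], -0.0325],
    [0, [0, 0, 0], -0.0325],
    [0, [0, 0, 0], -0.0325],
    [0, [0, 0, 0], 0],
    [0, [0, 0, 0], 0],
  ],
)

```text
t: 3.4
tool_pos: [0.4713, 0.2192, 0.2521]
orientation: [2.765, 1.492, -0.001]
force: [-0.0, 0.3, -0.7]
opening: 0.0002
gripper_force: 0.0
```

```bash
python3 -c "
from h import *
to(.472,.224,.136)
c=snap('top','t2'); cv2.imwrite('pics/t2c.png',cv2.resize(c['image'][130:240,230:370,::-1],None,fx=5,fy=5,interpolation=2))"
```

```text
pos [0.4713 0.2192 0.2521] yaz -33.3 F [-0.   0.3 -0.7] q [ 0.34 -0.09  1.68 -0.    1.56  0.92] t 3.4
delta tool [ 0.0044 -0.002   0.1161]
```

View pics/t2c.png

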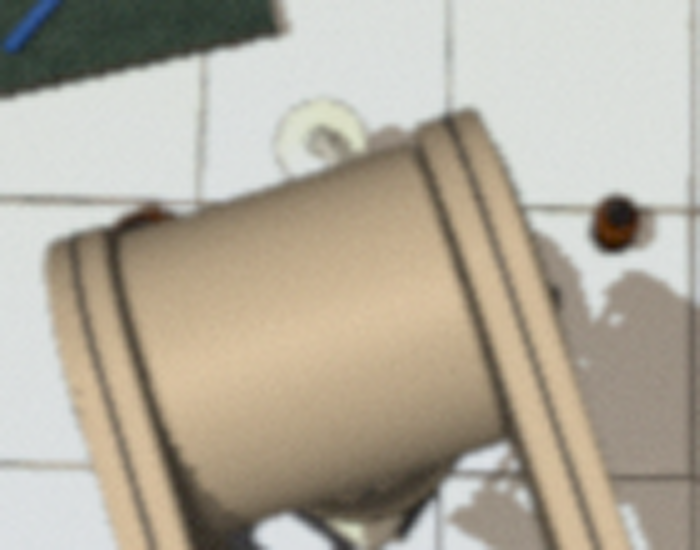

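The arm hides the filter from the top camera, so I'll rely on force readings and the scene camera. Next I descend beside the lever and creep along tool +x until contact.

Converted, 0.03 m is 0.075, 0.02 m is 0.05.

Emit:
jog_arm(
  offsets=[
    [0, [0, 0, 0.075], 0],
    [0, [0, 0, 0.075], 0],
    [0, [0, 0, 0.075], 0],
    [0, [0, 0, 0.05], 0],
    [0, [0, 0, 0.015], 0],
    [0, [0, 0, 0], 0],
  ],
)

```text
t: 4.05
tool_pos: [0.4709, 0.2195, 0.1359]
orientation: [-2.763, -1.495, 0.003]
force: [-0.0, -0.2, -0.3]
opening: 0.0005
gripper_force: 0.0
```

```bash
python3 -c "
from h import *
to(.472,.224,.136)
c=snap('scene','s2'); cv2.imwrite('pics/s2c.png',cv2.resize(c['image'][110:250,240:400,::-1],None,fx=4.2,fy=4.2,interpolation=2))"
```

```text
pos [0.4709 0.2195 0.1359] yaz -33.2 F [-0.  -0.2 -0.3] q [ 0.34 -0.02  1.82 -0.    1.34  0.92] t 4.05
delta tool [ 0.0044 -0.0016 -0.0001]
```

View pics/s2c.png

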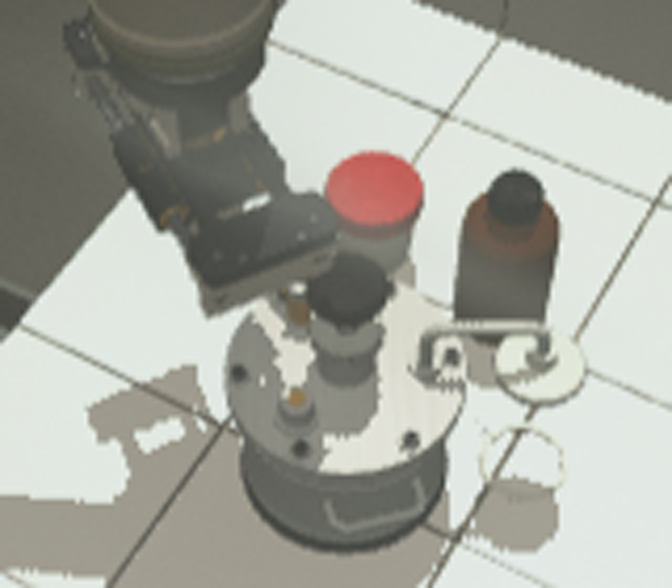

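The fingertips are beside the lever on its open side, and the gripper body clears the knob. Now I creep to contact.

Converted, 0.005 m is 0.0125, 0.004 m is 0.01.

Emit:
jog_arm(
  offsets=[
    [0, [0.0125, 0, 0], 0],
    [0, [0.0125, 0, 0], 0],
    [0, [0.01, 0, 0], 0],
    [0, [0, 0, 0], 0],
  ],
)

```text
t: 4.5
tool_pos: [0.4798, 0.2322, 0.1373]
orientation: [2.761, 1.498, 0.002]
force: [1.0, 0.6, -0.7]
opening: 0.0007
gripper_force: 0.0
```

Emit:
jog_arm(
  offsets=[
    [0, [0.01, 0, 0], 0],
    [0, [0.0075, 0, 0], 0],
    [0, [0, 0, 0], 0],
  ],
)

```text
t: 4.8
tool_pos: [0.4831, 0.2376, 0.1366]
orientation: [-2.762, -1.498, 0.0]
force: [0.0, -0.4, 0.1]
opening: 0.0006
gripper_force: 0.0
```

```bash
python3 -c "
from h import *
to(.527,.228,.136)"
```

```text
pos [0.4831 0.2376 0.1366] yaz -33.1 F [ 0.  -0.4  0.1] q [0.36 0.03 1.77 0.   1.34 0.94] t 4.8
delta tool [0.0159 0.0421 0.0006]
```

Converted, 0.0042 m is 0.0105, 0.003 m is 0.0075, 0.1 rad is 0.025.

Emit:
jog_arm(
  offsets=[
    [0, [0.0075, 0, 0], 0],
    [0, [0.0105, -0.0035, 0], 0.025],
    [0, [0.0105, -0.0035, 0], 0.025],
    [0, [0.0105, -0.0035, 0], 0.025],
    [0, [0.0105, -0.0035, 0], 0.025],
    [0, [0, 0, 0], 0],
  ],
)

```text
t: 5.4
tool_pos: [0.4917, 0.2563, 0.1365]
orientation: [3.005, 0.917, -0.0]
force: [0.2, 0.4, -0.3]
opening: 0.0006
gripper_force: 0.0
```

```bash
python3 -c "
from h import *
to(.527,.228,.136)"
```

```text
pos [0.4917 0.2563 0.1365] yaz -56.1 F [ 0.2  0.4 -0.3] q [ 0.39  0.07  1.73 -0.    1.34  1.37] t 5.4
delta tool [0.0135 0.0432 0.0005]
```

Emit:
jog_arm(
  offsets=[
    [0, [0.0105, -0.0035, 0], 0.025],
    [0, [0.0105, -0.0035, 0], 0.025],
    [0, [0.0105, -0.0035, 0], 0.025],
    [0, [0.0105, -0.0035, 0], 0.025],
    [0, [0, 0, 0], 0],
  ],
)

```text
t: 5.9
tool_pos: [0.5043, 0.2683, 0.1365]
orientation: [-3.127, -0.306, 0.0]
force: [0.4, 0.6, 0.1]
opening: 0.0006
gripper_force: 0.0
```

```bash
python3 -c "
from h import *
to(.527,.228,.136)
c=snap('scene','s3'); cv2.imwrite('pics/s3c.png',cv2.resize(c['image'][110:250,240:400,::-1],None,fx=4.2,fy=4.2,interpolation=2))"
```

```text
pos [0.5043 0.2683 0.1365] yaz -78.8 F [0.4 0.6 0.1] q [0.4  0.12 1.68 0.   1.34 1.77] t 5.9
delta tool [0.0144 0.0439 0.0005]
```

View pics/s3c.png

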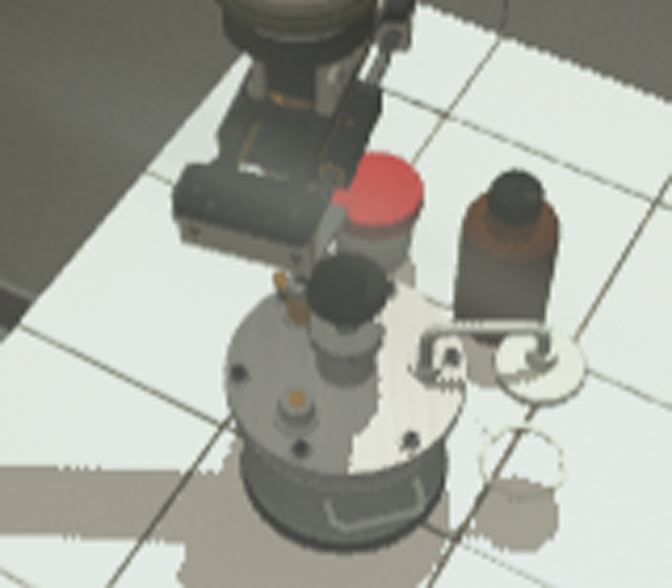

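The lever no longer shows over the nozzle, so it is swinging. I'll continue, slowing toward the stop.

Converted, 0.0042 m is 0.0105, -0.0014 m is -0.0035, 0.1 rad is 0.025.

Emit:
jog_arm(
  offsets=[
    [0, [0.0105, -0.0035, 0], 0.025],
    [0, [0.0105, -0.0035, 0], 0.025],
    [0, [0.0105, -0.0035, 0], 0.025],
    [0, [0.0105, -0.0035, 0], 0.025],
    [0, [0, 0, 0], 0],
  ],
)

```text
t: 6.45
tool_pos: [0.5207, 0.2745, 0.1366]
orientation: [-3.125, 0.32, 0.0]
force: [-0.4, -0.2, -0.3]
opening: 0.0004
gripper_force: 0.0
```

```bash
python3 -c "
from h import *
to(.527,.228,.136)"
```

```text
pos [0.5207 0.2745 0.1366] yaz -101.7 F [-0.4 -0.2 -0.3] q [0.4  0.16 1.63 0.   1.35 2.17] t 6.45
delta tool [0.0155 0.0443 0.0005]
```

Emit:
jog_arm(
  offsets=[
    [0, [0.0105, -0.0035, 0], 0.025],
    [0, [0.0105, -0.0035, 0], 0.025],
    [0, [0, 0, 0], 0],
  ],
)

```text
t: 6.75
tool_pos: [0.5295, 0.2751, 0.1366]
orientation: [-3.078, 0.628, 0.0]
force: [0.1, -0.4, 0.3]
opening: 0.0005
gripper_force: 0.0
```

```bash
python3 -c "
from h import *
to(.527,.228,.136)"
```

```text
pos [0.5295 0.2751 0.1366] yaz -113.1 F [ 0.1 -0.4  0.3] q [0.39 0.18 1.61 0.   1.35 2.37] t 6.75
delta tool [0.0161 0.0443 0.0006]
```

Converted, 0.002 m is 0.005.

Emit:
jog_arm(
  offsets=[
    [0, [0.005, 0, 0], 0],
    [0, [0, 0, 0], 0],
  ],
  only="pos|force",
)

```text
tool_pos: [0.5302, 0.2749, 0.1365]
force: [-5.4, 2.4, 1.7]
gripper_force: 3.0
```

Emit:
jog_arm(
  offsets=[
    [0, [0.005, 0, 0], 0],
    [0, [0, 0, 0], 0],
  ],
  only="pos|force",
)

```text
tool_pos: [0.5316, 0.2752, 0.1366]
force: [-7.9, 6.2, 1.5]
gripper_force: 4.7
```

```bash
python3 -c "
from h import *
to(.527,.228,.136)
c=snap('scene','s4'); cv2.imwrite('pics/s4c.png',cv2.resize(c['image'][120:230,270:390,::-1],None,fx=5.2,fy=5.2,interpolation=2))"
```

```text
pos [0.5316 0.2752 0.1366] yaz -112.9 F [-7.9  6.2  1.5] q [0.39 0.19 1.6  0.   1.35 2.36] t 7.15
delta tool [0.0141 0.0452 0.0005]
```

View pics/s4c.png

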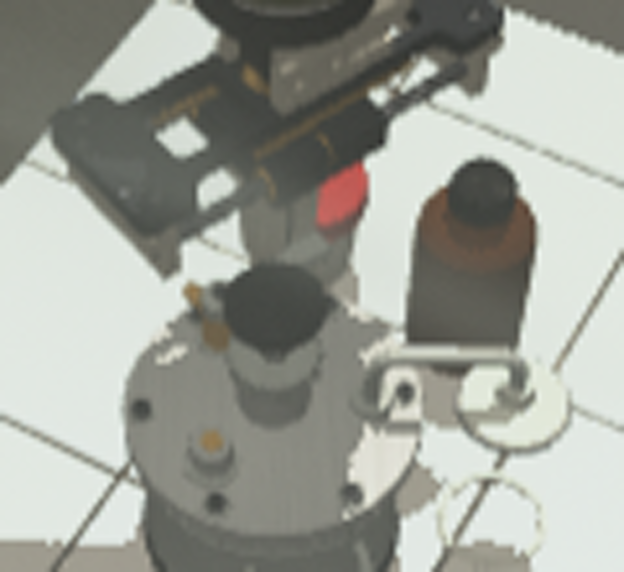

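The force jumped from under 1 N to 10 N, so the lever is at its stop. I'll back off, rise clear, and verify.

Converted, -0.04 m is -0.1, -0.03 m is -0.075, -0.15 rad is -0.0375.

Emit:
jog_arm(
  offsets=[
    [0, [-0.025, 0, 0], 0],
    [0, [-0.0375, 0, 0], 0],
    [0, [0, 0, -0.1], 0],
    [0, [0, 0, -0.1], -0.0375],
    [0, [-0.075, 0, 0], -0.0375],
    [0, [-0.075, 0, 0], -0.0375],
    [0, [0, 0, 0], 0],
  ],
)

```text
t: 7.9
tool_pos: [0.4483, 0.295, 0.2169]
orientation: [-3.14, -0.082, 0.0]
force: [0.1, 0.2, -1.2]
opening: 0.0004
gripper_force: 0.0
```

```bash
python3 - <<'E'
from h import *
to(.565,.21,.21)
c=snap('scene','s5'); cv2.imwrite('pics/s5c.png',cv2.resize(c['image'][120:230,270:390,::-1],None,fx=5.2,fy=5.2,interpolation=2))
W=world(c)
r=np.hypot(W[...,0]-.527,W[...,1]-.228)
m=(W[...,2]>.133)&(W[...,2]<.148)&(r>.03)&(r<.062)&(W[...,0]<.59)
for q in W[m][::4]: print(q.round(3),np.degrees(np.arctan2(q[1]-.228,q[0]-.527)).round(),end=';')
E
```

```text
pos [0.4483 0.295  0.2169] yaz -87.0 F [ 0.1  0.2 -1.2] q [ 0.49 -0.03  1.69  0.    1.49  2.  ] t 7.9
delta tool [0.1121 0.091  0.0068]
[0.545 0.277 0.143] 69.0;[0.544 0.275 0.14 ] 70.0;[0.552 0.279 0.141] 63.0;[0.545 0.272 0.141] 67.0;[0.554 0.276 0.142] 60.0;[0.548 0.268 0.143] 62.0;[0.555 0.273 0.142] 58.0;[0.542 0.263 0.141] 66.0;[0.551 0.266 0.143] 57.0;[0.54  0.257 0.142] 66.0;[0.548 0.262 0.142] 58.0;[0.554 0.271 0.136] 58.0;[0.546 0.205 0.146] -50.0;[0.552 0.204 0.146] -44.0;[0.581 0.221 0.145] -7.0;[0.553 0.201 0.147] -45.0;[0.561 0.205 0.147] -33.0;[0.573 0.212 0.147] -19.0;[0.58  0.218 0.145] -10.0;[0.559 0.201 0.147] -40.0;[0.576 0.211 0.147] -19.0;[0.551 0.196 0.144] -53.0;[0.572 0.205 0.148] -27.0;[0.582 0.21  0.148] -18.0;[0.555 0.194 0.145] -50.0;[0.569 0.201 0.148] -33.0;[0.577 0.205 0.147] -24.0;[0.584 0.211 0.145] -17.0;[0.563 0.194 0.147] -44.0;[0.572 0.2   0.147] -32.0;[0.584 0.212 0.14 ] -16.0;[0.564 0.193 0.145] -44.0;[0.576 0.198 0.147] -31.0;[0.56  0.189 0.144] -49.0;[0.569 0.193 0.145] -40.0;[0.579 0.197 0.147] -31.0;[0.584 0.206 0.14 ] -21.0;[0.567 0.19  0.143] -43.0;[0.576 0.194 0.145] -35.0;[0.583 0.204 0.137] -23.0;[0.572 0.192 0.141] -39.0;[0.579 0.197 0.14 ] -31.0;
```

View pics/s5c.png

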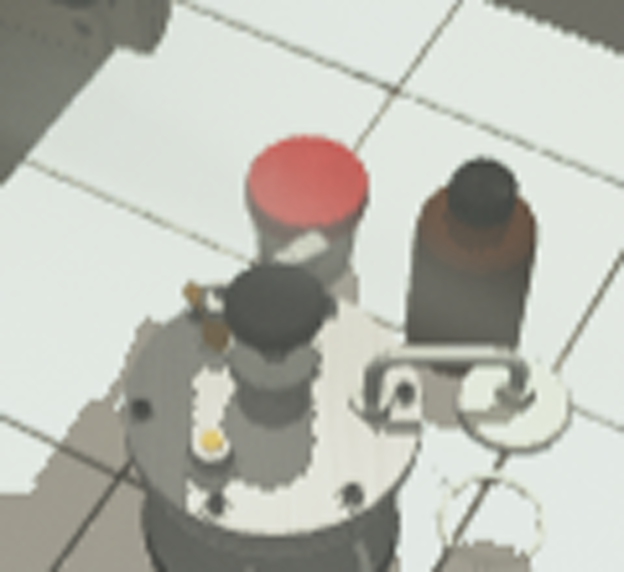

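The lever now lies at azimuth of about 63°, its stop, with the tip showing behind the knob at (305,245). Vent shut. Next I move above the knob.

Converted, -0.03 m is -0.075, 0.022 m is 0.055, -0.1 rad is -0.025.

Emit:
jog_arm(
  offsets=[
    [0, [0, 0, -0.075], 0],
    [0, [0.055, 0.045, 0], -0.025],
    [0, [0, 0, 0], 0],
  ],
  only="pos",
)

```text
tool_pos: [0.4766, 0.2759, 0.2477]
```

```bash
python3 -c "
from h import *
to(.565,.21,.22)"
```

```text
pos [0.4766 0.2759 0.2477] yaz -81.7 F [-0.4 -1.  -0.5] q [ 0.43 -0.01  1.61 -0.    1.54  1.86] t 8.25
delta tool [0.0779 0.0779 0.028 ]
```

Converted, 0.02 m is 0.05, 0.018 m is 0.045.

Emit:
jog_arm(
  offsets=[
    [0, [0.05, 0.05, 0], 0],
    [0, [0.05, 0.05, 0], 0],
    [0, [0.05, 0.05, 0], 0],
    [0, [0.045, 0.045, 0], 0],
    [0, [0, 0, 0.05], 0],
    [0, [0, 0, 0.025], 0],
    [0, [0, 0, 0], 0],
    [0, [0, 0, 0], 0],
  ],
  only="pos",
)

```text
tool_pos: [0.5619, 0.2115, 0.2164]
```

```bash
python3 -c "
from h import *
to(.565,.21,.201)"
```

```text
pos [0.5619 0.2115 0.2164] yaz -81.8 F [ 1.3 -0.3  0.1] q [0.27 0.14 1.51 0.   1.5  1.7 ] t 9.05
delta tool [0.0029 0.002  0.0153]
```

Converted, 0.014 m is 0.035, 0.009 m is 0.0225.

Emit:
jog_arm(
  offsets=[
    [0, [0.0075, 0.005, 0.035], 0],
    [0, [0, 0, 0.0225], 0],
    [0, [0, 0, 0.02], 0],
    [0, [0, 0, 0], 0],
  ],
  only="pos|force",
)

```text
tool_pos: [0.5667, 0.21, 0.1857]
force: [2.7, 0.1, 6.6]
gripper_force: 3.4
```

Emit:
jog_arm(
  offsets=[
    [0, [0, 0, 0.0025], 0],
    [0, [0, 0, 0], 0],
  ],
  only="pos|force",
)

```text
tool_pos: [0.5667, 0.2101, 0.1857]
force: [2.1, -0.0, 6.9]
gripper_force: 3.5
```

Emit:
jog_arm(
  offsets=[
    [0, [0, 0, -0.0225], 0],
    [0, [0, 0, -0.025], 0],
    [0, [0, 0, 0], 0],
  ],
  only="pos|force",
)

```text
tool_pos: [0.5662, 0.2099, 0.2054]
force: [-0.2, 0.6, 0.1]
gripper_force: 0.0
```

Converted, -0.011 m is -0.0275, -0.01 m is -0.025.

Emit:
jog_arm(
  offsets=[
    [0, [0, 0, 0.0275], 0],
    [0, [0, 0, 0.025], 0],
    [0, [0, 0, 0], 0],
    [0, [0, 0, -0.0275], 0],
    [0, [0, 0, -0.025], 0],
    [0, [0, 0, 0], 0],
    [0, [0, 0, 0.0275], 0],
    [0, [0, 0, 0.025], 0],
    [0, [0, 0, 0], 0],
    [0, [0, 0, -0.0275], 0],
    [0, [0, 0, -0.025], 0],
    [0, [0, 0, 0], 0],
    [0, [0, 0, 0.0275], 0],
    [0, [0, 0, 0.025], 0],
    [0, [0, 0, 0], 0],
  ],
  only="pos|force",
)

```text
tool_pos: [0.5668, 0.2099, 0.1848]
force: [-3.5, -1.0, 21.5]
gripper_force: 11.0
```

Emit:
jog_arm(
  offsets=[
    [0, [0, 0, -0.0275], 0],
    [0, [0, 0, -0.025], 0],
    [0, [0, 0, 0], 0],
    [0, [0, 0, 0.0275], 0],
    [0, [0, 0, 0.025], 0],
    [0, [0, 0, 0], 0],
    [0, [0, 0, -0.0275], 0],
    [0, [0, 0, -0.025], 0],
    [0, [0, 0, 0], 0],
    [0, [0, 0, 0.0275], 0],
    [0, [0, 0, 0.025], 0],
    [0, [0, 0, 0], 0],
    [0, [0, 0, -0.0275], 0],
    [0, [0, 0, -0.025], 0],
    [0, [0, 0, 0], 0],
  ],
  only="pos|force",
)

```text
tool_pos: [0.5656, 0.2096, 0.2033]
force: [0.5, -0.5, -0.5]
gripper_force: 0.0
```

Emit:
jog_arm(
  offsets=[
    [0, [0, 0, 0.0275], 0],
    [0, [0, 0, 0.025], 0],
    [0, [0, 0, 0], 0],
  ],
  only="pos|force",
)

```text
tool_pos: [0.5662, 0.2098, 0.1847]
force: [-6.1, -2.7, 24.1]
gripper_force: 11.8
```

Emit:
jog_arm(
  offsets=[
    [0, [0, 0, -0.0275], 0],
    [0, [0, 0, -0.025], 0],
    [0, [0, 0, 0], 0],
  ],
  only="pos|force",
)

```text
tool_pos: [0.5656, 0.2096, 0.2033]
force: [0.1, -0.8, -0.6]
gripper_force: 0.0
```

```bash
python3 - <<'E'
from h import *
c=snap('scene','s6'); cv2.imwrite('pics/s6c.png',cv2.resize(c['image'][130:230,285:395,::-1],None,fx=5.4,fy=5.4,interpolation=2))
for f in('s5','s6'):
    W=world(np.load(f'pics/{f}.npz')); r=np.hypot(W[...,0]-.558,W[...,1]-.169)
    m=(r<.012)&(W[...,2]>.115); print(f,np.sort(W[m][:,2])[::-1][:15].round(4))
E
```

```text
s5 [0.1273 0.1266 0.1265 0.1262 0.1262 0.1261 0.1258 0.1257 0.1256 0.1256
 0.1254 0.1253 0.1252 0.1252 0.125 ]
s6 [0.4986 0.498  0.4973 0.4966 0.4964 0.4963 0.496  0.496  0.496  0.4959
 0.4955 0.4953 0.495  0.4948 0.4947]
```

View pics/s6c.png

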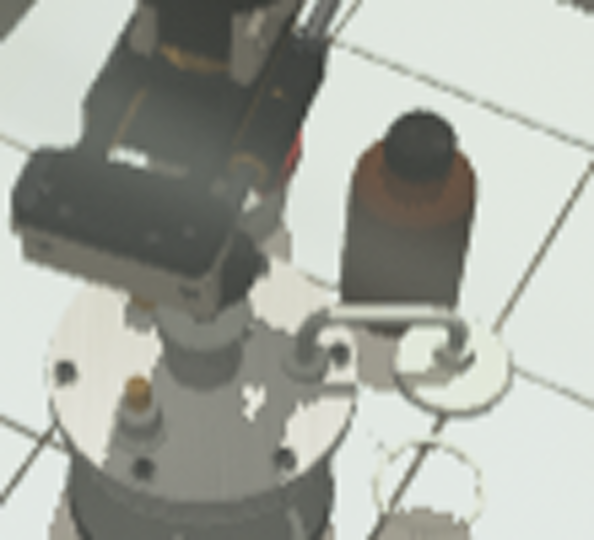

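The pin at (140,390) has risen clear of its collar, and the strokes bottom out at about 24 N. I'll do two more strokes, then retreat and compare pin heights.

Converted, -0.04 m is -0.1, -0.02 m is -0.05.

```bash
cat >> h.py <<'E'
def pin(c):
    W=world(c); r=np.hypot(W[...,0]-.558,W[...,1]-.169); m=(r<.013)&(W[...,2]>.115)&(W[...,2]<.16)
    print('pin',np.sort(W[m][:,2])[::-1][:12].round(4))
E
python3 -c "
from h import *
pin(np.load('pics/s6.npz'))"
```

```text
pin [0.1419 0.1413 0.1409 0.1401 0.14   0.1394 0.1392 0.1392 0.1391 0.1389
 0.1384 0.1383]
```

Emit:
jog_arm(
  offsets=[
    [0, [0, 0, 0.0275], 0],
    [0, [0, 0, 0.0225], 0],
    [0, [0, 0, 0], 0],
    [0, [0, 0, -0.0275], 0],
    [0, [0, 0, -0.025], 0],
    [0, [0, 0, 0], 0],
    [0, [0, 0, 0.0275], 0],
    [0, [0, 0, 0.025], 0],
    [0, [0, 0, 0], 0],
    [0, [0, 0, -0.0275], 0],
    [0, [0, 0, -0.05], 0],
    [0, [0, 0, -0.1], 0],
    [0, [0, 0, -0.1], 0],
    [0, [-0.1, 0, 0], 0],
    [0, [-0.1, 0, 0], 0],
    [0, [-0.1, 0, 0], 0],
    [0, [-0.1, 0, 0], 0],
    [0, [0, 0, 0], 0],
    [0, [0, 0, 0], 0],
  ],
)

```text
t: 15.5
tool_pos: [0.4065, 0.1866, 0.293]
orientation: [3.133, 0.226, -0.002]
force: [-0.1, 0.6, -0.1]
opening: 0.0
gripper_force: 0.0
```

```bash
python3 - <<'E'
from h import *
c=snap('scene','s7'); cv2.imwrite('pics/s7c.png',cv2.resize(c['image'][130:230,285:395,::-1],None,fx=5.4,fy=5.4,interpolation=2))
pin(c); W=world(c); m=(np.hypot(W[...,0]-.565,W[...,1]-.21)<.019)&(W[...,2]>.16)&(W[...,2]<.2); print(np.median(W[m],0))
E
```

```text
pin [0.1411 0.1411 0.1407 0.14   0.1397 0.1394 0.139  0.1389 0.1386 0.1386
 0.1386 0.1386]
[0.56580284 0.20882987 0.18532457]
```

View pics/s7c.png

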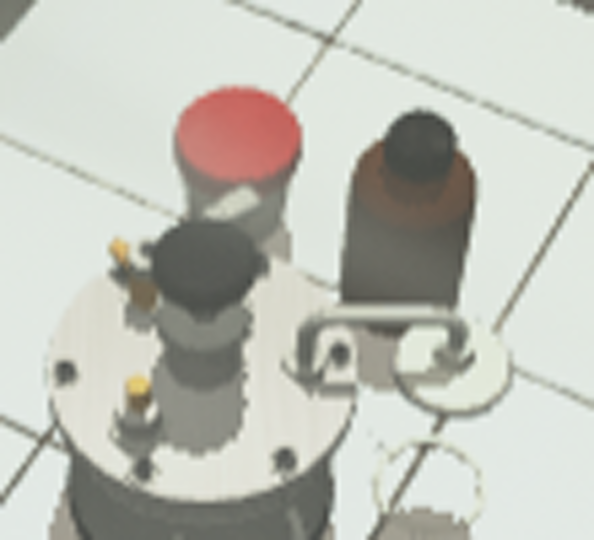

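The pin at (138,385) stands at 0.139 m with its dark neck showing. That is 15 mm out, and the last two strokes did not raise it. The knob is up at (205,260), the vent lever is still shut at (230,203), and nothing else has moved.

```bash
python3 -c "
from plant import robot
print(robot.close_job())"
```

```text
the job is handed in; nothing more can be done
None
```

The job is handed in: in the last picture the vent was shut, the indicator pin stood fully out at about 15 mm, the knob was back up, and the bottles and cup showed no movement; the hand-in returned no verdict.

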